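# Rock the stuck heating block out of the dry-block incubator

### The job

Take the blue-capped dropper bottle out of the heating block in the incubator and stand it in the nest of the blue stand that it fits. Then take the black handle of the block, which its two stiff catches hold tight in the well, and rock it free: raise the red-marked end while the other end stays down, rock back and raise the other end while the red-marked end is down. Finally draw the freed block up and finish while holding it still and level in the gripper, just clear above its well (a gap of about 2 cm); leave everything else undisturbed.

Things in the scene. Friction and masses are not known exactly. Their poses are not given: they have to be found in the camera images.
- bottle_mid (a point): centre (half-way up) of the white dropper bottle with blue cap, 58 mm tall; body round, 29 mm diameter up to 42 mm above its underside, cap 22 mm diameter above. Mass about 50 g. It stands upright and loose in a 14 mm deep, 32 mm wide round bore of the block, its axis 36.5 mm from the handle's axis, at the end that is not red. Site z is up along the bottle, 29 mm above its underside
- incubator: white dry-block incubator, fixed, 100 x 200 mm, 40 mm high; origin centre of its underside, x from its control panel to its back, y its long axis, z up. The well in its middle is 52.5 x 126.5 mm with its floor 18 mm above the origin and its rim at 40 mm, 22 mm deep. A tall fridge stands on the left, between the robot's start and the work: swing past it with the arm drawn in
- well_rim (a point): centre of the well's mouth, level with the incubator's top, 40 mm above the worktop; axes as the incubator's
- block_handle (a point): centre of the upright black handle, 14 (x) x 24 (y) x 36 mm tall, on the middle of the heating block's top; 52 mm above the block's underside, 18 mm above its top. Axes are the block's: y its long axis (red end at -y), z up. Pinched along y (fingers on its two y faces) it can be rocked about x
- block_foot (a point): centre of the underside of the aluminium heating block; axes as the block's. Block 50 x 124 mm at its foot, 34 mm high, top 114 mm long, about 0.4 kg. Raising one end by about 6 mm pushes that end's catch aside for good, against some 10 N there; raised 10 mm (0.08 rad about the other end's lower edge) it is surely past it
- red_end (a point): middle of the lower edge of the block's red-marked (-y) end: red stripe and two red dots on top. Seated, it lies on the well floor 18 mm above the worktop. Rocking the other end up turns the block about this edge
- plain_end (a point): middle of the lower edge of the block's other (+y, unmarked) end, on the well floor when seated
- catch_red (a joint): brass catch over the foot's shoulder at the red end, sliding outward; 0 m engaged, 0.001 to 0.004 m once the block has pushed it aside; stays where it is pushed
- catch_plain (a joint): the same at the other end
- stand: blue bottle stand, fixed, 60 x 136 mm, 26 mm high; origin centre of its underside, y its long axis. Three nests 16 mm deep in a row along y: round 34 mm (free) at y = -42 mm, square 23 mm (empty, too small for the bottle) in the middle, round 28 mm at y = +42 mm with a red-capped bottle in it
- round_nest (a point): centre of the floor of the free 34 mm round nest, 10 mm above the worktop, 16 mm below the stand's top
- small_bottle: red-capped dropper bottle, 25 mm diameter, 52 mm tall, loose in the stand's small round nest; origin at its underside; leave alone
- beaker: clear beaker, 81 mm wide, 86 mm tall, loose bystander; origin at its underside
- petri: petri dish, 93 mm wide, 15 mm tall, loose bystander; origin at its underside
- sample_cup: lidded sample cup, 59 mm wide, 45 mm tall, loose bystander; origin at its underside
- timer: square white timer, 62 mm, 20 mm tall, loose bystander; origin at its underside

How it is judged (in metres and radians):
On the way, in this order (a step that is already met when the one before it is completed fails the run):
1. the blue-capped bottle stands let go in the free round nest of the stand (horizontal distance between bottle_mid and round_nest below 0.006 m and z of bottle_mid in the frame of stand below 0.042 m and angle between bottle_mid's own z axis and vertical below 0.15 rad and contact force between the fingers and bottle below 0.1 N), for 0.2 s.
2. red-marked end rocked up by over 7 mm while the other end is less than 6 mm off the well floor (z of red_end in the frame of incubator above 0.025 m and z of plain_end in the frame of incubator below 0.024 m and angle between the z axis of block_foot and the z axis of incubator, either way round above 0.035 rad and horizontal distance between block_foot and well_rim below 0.008 m), for 0.1 s.
3. other end rocked up by over 7 mm while the red-marked end is less than 6 mm off the well floor (z of plain_end in the frame of incubator above 0.025 m and z of red_end in the frame of incubator below 0.024 m and angle between the z axis of block_foot and the z axis of incubator, either way round above 0.035 rad and horizontal distance between block_foot and well_rim below 0.008 m), for 0.1 s.
At the end, for the whole second after the job is handed in: block held still by the fingers alone, its underside 4 to 45 mm above the well's rim, within 25 mm of straight over the well, tilted under 0.15 rad; blue-capped bottle upright and let go, down in the free round nest (within 6 mm) (all of step 1 and z of each of red_end, plain_end in the frame of incubator above 0.044 m and z of block_foot in the frame of incubator below 0.085 m and horizontal distance between block_foot and well_rim below 0.025 m and angle between block_foot's own z axis and vertical below 0.15 rad and linear speed of block below 0.02 m/s and contact force between block and the fingers above 1 N and contact force between block and incubator below 0.1 N); the arm keeps its last pose, push and grip.
It fails at once if the blue-capped bottle tipped over (angle between bottle_mid's own z axis and vertical above 0.7 rad).
It fails at once if a bystander pushed more than 20 mm (distance of any of small_bottle, beaker, petri, sample_cup, timer from where it was at the start of the episode above 0.02 m).
It also fails if it takes over 64 s, if anything falls off the work surface, if the arm or the gripper's body presses on something with over 40 N, if the wrist force passes 120 N, or if a joint passes its speed limit or range.

### The arm

A 7-joint arm with a two-finger parallel gripper is mounted at the origin on a cart in front of the work surface, level with it; the furniture and walls round the work are solid. World frame = base frame: x ahead of the robot, y to its left, z up, the work surface at z = 0. Lengths are in mm, angles in rad, forces in N, time in s.
With the tool pointing down it reaches from about 425 to 875 mm from the base axis. Payload 4.7 kg.
Tool frame: the origin (TCP) lies on the centre line of the jaws, within the pads' length; the fingertips stand 22 mm ahead of it and the grasp point (between the pads) lies 3 mm ahead of it; z points along the fingers, y is the line along which they close (so a half turn about z gives the same grasp; the last joint's range is limited). The gripper opens to 87 mm and grips with 3 to 60 N. Pads are 19 mm wide; open, the fingers measure 117 mm over their backs; the gripper's body (75 mm by 190 mm) begins 51 mm behind the grasp point.
Start: joints at [-1.19, 0.321, -0.07, 1.45, 0.023, 1.371, -0.057], TCP at [233.136, 606.771, 244.587] pointing down, gripper open.
Joint ranges: [-2.86, 2.86], [-0.3, 2.09], [-1.38, 1.24], [0.06, 2.45], [-1.56, 4.7], [0.09, 2.05], [-2.69, 2.69]. Speed limits (rad/s): [2.57, 2.57, 3.14, 3.14, 3.14, 3.14, 3.14].

### API

Orientations are given as [roll, pitch, yaw] about the fixed x, y, z axes, in that order (R = Rz(yaw) Ry(pitch) Rx(roll)).
In Python, from workcell import status, optics, env gives the robot as it stands.
- The arm moves only by the tool send_rows, never from a script. Its argument "moves" is text: rows parted by semicolons, each of 7 numbers parted by spaces: the gripper's target within -1 to 1 (shut at 1, half-way at 0, fully open at -1), then the shift along the world's x, y, z in units of 0.1 m (1.0 is 0.1 m), then the turn, a rotation vector about the world's x, y, z in units of 90 degrees (1.0 is 90 degrees). A call has exactly 10 rows; each row is the pose to reach, as a shift and turn from the pose commanded when the call began; what a row does not reach only later rows make up. A row lasts 1/8 s, in which the tool goes at most 62.5 mm and 10.7 degrees, less where a joint would pass 70% of its speed; a pose out of reach is approached as far as the arm can. A call with a number of a shift or a turn outside -1 to 1 is refused whole. A call with a gripper value outside its range is refused whole. The fingers move at their own pace and stop on an object; "newtons" is the grip in N (left out, the last holds). Time passes only in rows, so rows that repeat a pose let the fingers close, or fill a call up. It gives the time, the measured TCP pose, the force, the opening and the grip force at its end, in the units of the state.
- status.get_obs(): the state, without advancing time (a new reading comes with each control period).
- optics.snapshot(name): name is "scene" or "side" or "wrist"; returns a dict with "img" (480x640x3 uint8, red, green, blue), "mtx" (3x3 intrinsics, pixels), "position" and "orientation" of the camera in the world; the wrist camera has in their place "hand_eye" (4x4, takes a point from camera to tool coordinates, whose origin is the TCP and whose axes are the flange's). Camera axes: x right, y up, looking along -z (the intrinsics and any distortion apply to the point x, -y, -z); pixel columns grow to the right and rows downward; lengths in mm; the calibration is good to about 2 mm. A picture is of the moment at which its call begins: read the wrist's pose just before it. There is no depth.
- env.hand_in(): hands the job in; it is judged then, once.
The state is a dict: "time": time; "joint_pos": joint angles; "joint_velocities": joint speeds; "joint_efforts": joint torques, N m; "tcp_pos": TCP position; "tcp_rot": TCP orientation; "contact_force": force on the tool from outside, world axes, zero at the start; "wrist_torque": the same for the moment, N m; "gripper_width": finger opening in mm; "gripper_force": force on a finger pad.
Only numpy, scipy, OpenCV 4.12 (cv2) and the standard library are available. Lean on these libraries where they do the work, as an engineer would, in place of code of your own. Each camera call takes 0.05 s, during which the arm holds its last target. There are 200 camera calls.

## Working session

There is one attempt and no reset: what is moved stays moved. The work goes in short steps, Python scripts to look and compute and a tool call to move; the robot and the scene stay as the last step left them, time stands still between calls to the robot, and variables do not carry over. Pictures are saved under pics/ and viewed, at most 12 in all, crops included, and the job is handed in when it is done.

Besides the shell and the picture viewer there is one more tool, called after "Call:" by a JSON object that holds its "method" and its "body". send_rows: Moves the arm, as the interface text tells. Its arguments: {"type":"object","properties":{"moves":{"type":"string"},"newtons":{"type":"number"}},"required":["moves"]}

```bash
mkdir -p pics; ls
python3 - <<'E'
from workcell import status, optics
import cv2
print(status.get_obs())
for n in("scene","side"):
    s=optics.snapshot(n); cv2.imwrite(f"pics/{n}0.png",s["img"][:,:,::-1]); print(n,s["mtx"],s["position"],s["orientation"],s.keys())
E
```

```text
pics
{'time': 0.0, 'joint_pos': array([-1.18987667,  0.32181916, -0.07009564,  1.45164205,  0.02263455,
        1.37076654, -0.05690255]), 'joint_velocities': array([-7.45755656e-04, -1.25345875e-04,  1.15659940e-03, -1.10922885e-03,
        1.55992938e-03, -5.77352857e-04, -2.51460194e-05]), 'joint_efforts': array([ 8.68834468e-05, -4.91286564e+01, -4.04148744e-01, -3.12525237e+01,
       -6.40314817e-02,  4.34589351e-02,  1.79501649e-04]), 'tcp_pos': array([232.99537991, 606.28411458, 243.48058435]), 'tcp_rot': array([-3.13974897e+00,  1.25456801e-04,  2.77481766e+00]), 'contact_force': array([0.17639965, 0.01635988, 0.86960501]), 'wrist_torque': array([0.07068281, 0.00477923, 0.00059598]), 'gripper_force': 0.0, 'gripper_width': 87.04337655374357}
scene [[481.61407726   0.         314.99507852]
 [  0.         481.61407726 242.54876191]
 [  0.           0.           1.        ]] [ 68.05334272  -5.21432488 696.00456511] [ 0.72840167  0.00302038 -2.05981394] dict_keys(['img', 'mtx', 'position', 'orientation'])
side [[472.93954899   0.         330.43640891]
 [  0.         472.93954899 238.99122008]
 [  0.           0.           1.        ]] [269.45290333 400.54680708 492.35526869] [ 1.05260072  0.00846819 -2.68614438] dict_keys(['img', 'mtx', 'position', 'orientation'])
```

View pics/scene0.png

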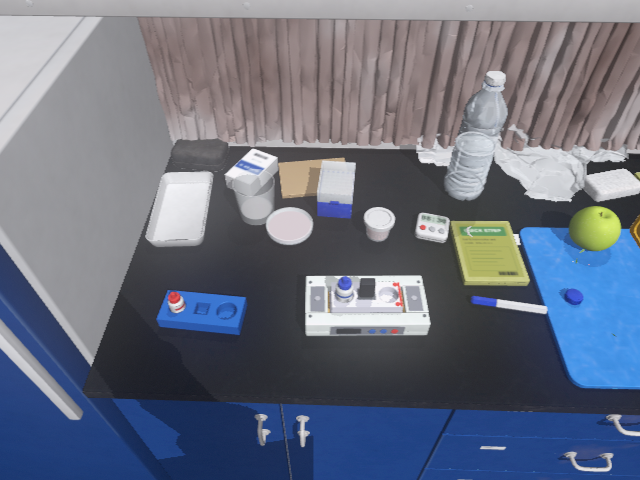

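View pics/side0.png

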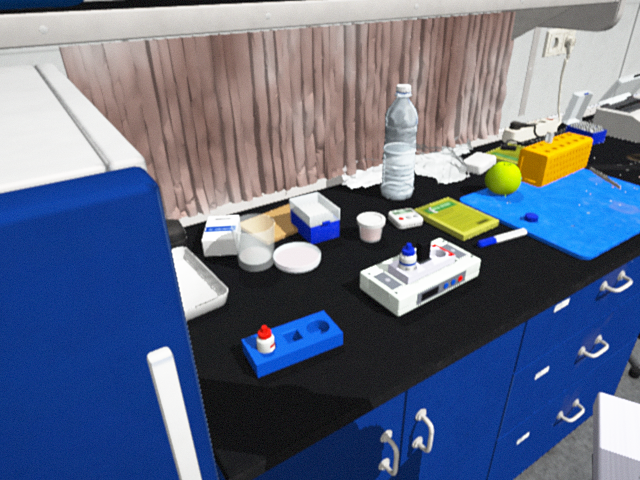

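```bash
cat > h.py <<'E'
import numpy as np, cv2
from scipy.spatial.transform import Rotation as Ro
from workcell import status, optics
def cam(name):
    o=status.get_obs(); s=optics.snapshot(name)
    if name=="wrist":
        T=np.eye(4);T[:3,:3]=Ro.from_euler('xyz',o["tcp_rot"]).as_matrix();T[:3,3]=o["tcp_pos"];T=T@np.array(s["hand_eye"])
        R,p=T[:3,:3],T[:3,3]
    else: R,p=Ro.from_euler('xyz',s["orientation"]).as_matrix(),np.array(s["position"])
    return s["img"],np.array(s["mtx"]),R,p
def back(c,u,v,z):
    K,R,p=c; d=R@(np.diag([1,-1,-1])@np.linalg.inv(K)@[u,v,1]); return p+d*(z-p[2])/d[2]
def proj(c,X):
    K,R,p=c; q=K@(np.diag([1,-1,-1])@(R.T@(np.asarray(X)-p))); return q[:2]/q[2]
E
python3 - <<'E'
from h import *
im,*c=cam("scene")
a=cv2.resize(im[265:345,295:435],None,fx=5,fy=5,interpolation=cv2.INTER_CUBIC)[:350]
b=cv2.resize(im[285:335,150:290][:,:],None,fx=5,fy=5,interpolation=cv2.INTER_CUBIC)
cv2.imwrite("pics/crop1.png",np.vstack([a,b])[:,:,::-1])
print(np.vstack([a,b]).shape)
for n,u,v,z in [("cap",345,278,90),("handle",367,279,88),("inc",366,302,40),("nest",227,311,26),("beaker",256,200,40),("petri",290,226,15),("cup",379,225,40)]: print(n,back(c,u,v,z).round(1))
print(proj(c,[233,606,200]))
E
```

```text
(600, 700, 3)
cap [ 457.4 -264.1   90. ]
handle [ 440.5 -294.6   88. ]
inc [ 430.4 -290.8   40. ]
nest [531.3 -84.4  26. ]
beaker [ 740.6 -228.4   40. ]
petri [ 666.7 -266.1   15. ]
cup [ 567.7 -405.6   40. ]
[-754.00350421 1001.4853772 ]
```

View pics/crop1.png

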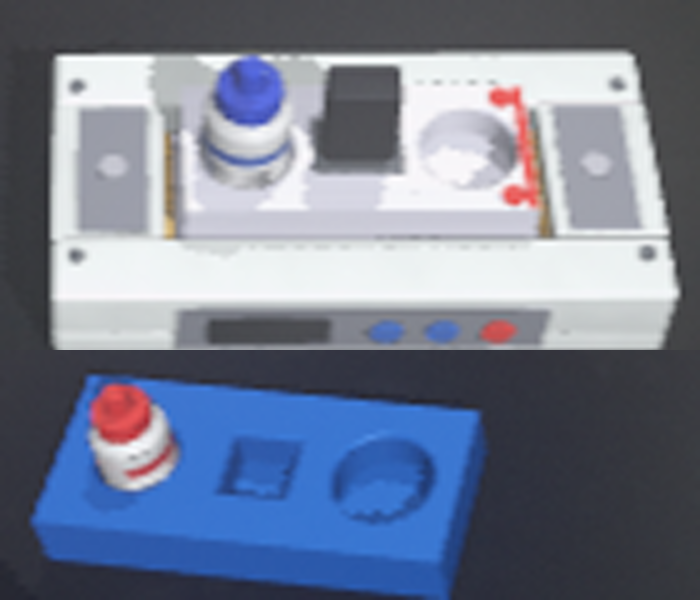

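```bash
cat > fit.py <<'E'
from h import *
from scipy.optimize import least_squares
im,*c=cam("scene")
def fit(px,loc,z,g):
    W=lambda q,l:np.array([q[0]+np.cos(q[2])*l[0]-np.sin(q[2])*l[1],q[1]+np.sin(q[2])*l[0]+np.cos(q[2])*l[1],l[2] if len(l)>2 else z])
    r=least_squares(lambda q:np.concatenate([proj(c,W(q,l))-p for p,l in zip(px,loc)]),g)
    print(r.x.round(3),r.fun.round(2)); return lambda l:W(r.x,l).round(1)
P=lambda x,y:np.array([295+(x+.5)/5-.5,265+(y+.5)/5-.5]); Q=lambda x,y:np.array([150+(x+.5)/5-.5,285+(y-350+.5)/5-.5])
W=fit([P(55,52),P(633,52),P(678,298),P(52,298)],[(50,100),(50,-100),(-50,-100),(-50,100)],40,[430,-290,-.5])
print("well",W((0,0)),"bottle",W((0,36.5,58+18)),"handle",W((0,0,88)),"pix bottle",(proj(c,W((0,36.5,92)))-[295,265])*5,"handle",(proj(c,W((0,0,88)))-[295,265])*5)
W=fit([Q(90,376),Q(482,411),Q(33,520),Q(383,478)],[(30,68),(30,-68),(-30,68),(0,-42)],26,[550,-50,-.4])
print("nest",W((0,-42,26)))
for u,v in[(95,395),(165,150)]:print("fridge",back(c,u,v,0).round())
_,*s=cam("side"); b=back(c,95,395,0)
for z in range(0,500,50): print(z,proj(s,[b[0],b[1],z]).round(),proj(c,[b[0],b[1],z]).round())
E
python3 fit.py
```

```text
[ 436.843 -293.594   -0.49 ] [-0.25 -0.37  0.3  -0.48  0.52  0.24 -0.57  0.32]
well [ 436.8 -293.6   40. ] bottle [ 454.  -261.4   76. ] handle [ 436.8 -293.6   88. ] pix bottle [248.36624596  71.86339687] handle [363.4521796   79.50639048]
[557.338 -49.601  -0.606] [ 0.25 -0.38 -0.4   0.04 -0.03  0.39  0.18 -0.06]
nest [533.4 -84.1  26. ]
fridge [501. 143.   0.]
fridge [1039. -122.    0.]
0 [250. 473.] [ 95. 395.]
50 [245. 444.] [ 83. 380.]
100 [241. 412.] [ 70. 363.]
150 [235. 376.] [ 55. 345.]
200 [229. 337.] [ 38. 324.]
250 [223. 292.] [ 19. 300.]
300 [215. 243.] [ -3. 272.]
350 [207. 186.] [-29. 240.]
400 [197. 121.] [-59. 203.]
450 [186.  45.] [-95. 158.]
```

Run:
```python
from h import *
_,*s=cam("side")
for b in [(501,143),(456,165),(430,178)]:
  print(b,[proj(s,[*b,z]).round().tolist() for z in (0,200,300,350,400)])
```

```text
(501, 143) [[250.0, 472.0], [230.0, 337.0], [216.0, 242.0], [208.0, 186.0], [198.0, 120.0]]
(456, 165) [[274.0, 507.0], [258.0, 368.0], [246.0, 269.0], [239.0, 208.0], [231.0, 137.0]]
(430, 178) [[289.0, 529.0], [276.0, 389.0], [267.0, 287.0], [261.0, 224.0], [254.0, 149.0]]
```

Call:
{"method": "send_rows", "body": {"moves": "-1 -0.05 -0.1 0.2 0 0 0;-1 -0.1 -0.3 0.4 0 0 0;-1 -0.2 -0.5 0.6 0 0 0;-1 -0.3 -0.7 0.8 0 0 0;-1 -0.4 -0.9 1 0 0 0;-1 -0.4 -1 1 0 0 0;-1 -0.4 -1 1 0 0 0;-1 -0.4 -1 1 0 0 0;-1 -0.4 -1 1 0 0 0;-1 -0.4 -1 1 0 0 0"}}

```text
time: 1.55
tcp_pos: [193.2, 507.0, 343.9]
tcp_rot: [-3.141, -0.0, 2.775]
contact_force: [0.4, 0.1, 0.3]
gripper_width: 87.2
gripper_force: 0.0
```

Call:
{"method": "send_rows", "body": {"moves": "-1 -0.05 -0.15 0.1 0 0 0;-1 -0.1 -0.3 0.2 0 0 0;-1 -0.2 -0.45 0.4 0 0 0;-1 -0.25 -0.6 0.5 0 0 0;-1 -0.3 -0.8 0.6 0 0 0;-1 -0.35 -0.9 0.7 0 0 0;-1 -0.35 -0.95 0.7 0 0 0;-1 -0.35 -0.95 0.7 0 0 0;-1 -0.35 -0.95 0.7 0 0 0;-1 -0.35 -0.95 0.7 0 0 0"}}

```text
time: 2.8
tcp_pos: [158.2, 412.0, 414.0]
tcp_rot: [-3.141, -0.0, 2.775]
contact_force: [-0.0, -0.5, 0.5]
gripper_width: 87.1
gripper_force: 0.0
```

Call:
{"method": "send_rows", "body": {"moves": "-1 0.1 -0.05 0 0 0 -0.02;-1 0.2 -0.1 0 0 0 -0.04;-1 0.3 -0.15 0 0 0 -0.06;-1 0.4 -0.2 0 0 0 -0.08;-1 0.5 -0.3 0 0 0 -0.1;-1 0.6 -0.35 0 0 0 -0.12;-1 0.7 -0.4 0 0 0 -0.14;-1 0.8 -0.5 0 0 0 -0.16;-1 0.9 -0.6 0 0 0 -0.18;-1 1 -0.7 0 0 0 -0.19"}}

```text
time: 4.05
tcp_pos: [258.8, 341.0, 414.6]
tcp_rot: [3.141, 0.0, 2.475]
contact_force: [-0.2, -0.4, -0.9]
gripper_width: 86.7
gripper_force: 0.0
```

Call:
{"method": "send_rows", "body": {"moves": "-1 0.12 -0.08 0 0 0 -0.02;-1 0.24 -0.17 0 0 0 -0.04;-1 0.35 -0.27 0 0 0 -0.06;-1 0.45 -0.37 0 0 0 -0.08;-1 0.54 -0.47 0 0 0 -0.1;-1 0.63 -0.57 0 0 0 -0.12;-1 0.7 -0.67 0 0 0 -0.14;-1 0.77 -0.77 0 0 0 -0.16;-1 0.82 -0.87 0 0 0 -0.18;-1 0.87 -0.95 0 0 0 -0.19"}}

```text
time: 5.3
tcp_pos: [345.4, 246.1, 414.6]
tcp_rot: [3.141, -0.0, 2.177]
contact_force: [-0.0, -1.0, 0.7]
gripper_width: 87.2
gripper_force: 0.0
```

Call:
{"method": "send_rows", "body": {"moves": "-1 0.07 -0.1 0 0 0 -0.02;-1 0.14 -0.2 0 0 0 -0.04;-1 0.2 -0.3 0 0 0 -0.05;-1 0.27 -0.4 0 0 0 -0.07;-1 0.33 -0.5 0 0 0 -0.09;-1 0.4 -0.6 0 0 0 -0.1;-1 0.45 -0.7 0 0 0 -0.12;-1 0.5 -0.8 0 0 0 -0.13;-1 0.55 -0.9 0 0 0 -0.15;-1 0.6 -1 0 0 0 -0.16"}}

```text
time: 6.55
tcp_pos: [405.4, 146.1, 414.6]
tcp_rot: [3.141, 0.0, 1.925]
contact_force: [0.2, 0.1, 0.4]
gripper_width: 87.0
gripper_force: 0.0
```

Call:
{"method": "send_rows", "body": {"moves": "-1 0.05 -0.1 0 0 0 -0.02;-1 0.08 -0.2 0 0 0 -0.03;-1 0.11 -0.3 0 0 0 -0.05;-1 0.14 -0.4 0 0 0 -0.06;-1 0.17 -0.5 0 0 0 -0.08;-1 0.2 -0.6 0 0 0 -0.09;-1 0.21 -0.7 0 0 0 -0.11;-1 0.22 -0.8 0 0 0 -0.12;-1 0.23 -0.9 0 0 0 -0.14;-1 0.23 -1 0 0 0 -0.15"}}

```text
time: 7.8
tcp_pos: [428.1, 46.1, 414.6]
tcp_rot: [3.141, 0.0, 1.69]
contact_force: [0.1, -0.4, -1.2]
gripper_width: 87.3
gripper_force: 0.0
```

Call:
{"method": "send_rows", "body": {"moves": "-1 0 -0.1 -0.1 0 0 -0.02;-1 0 -0.2 -0.2 0 0 -0.03;-1 0 -0.3 -0.3 0 0 -0.05;-1 0 -0.4 -0.4 0 0 -0.06;-1 0 -0.5 -0.5 0 0 -0.08;-1 0 -0.6 -0.6 0 0 -0.09;-1 0 -0.7 -0.7 0 0 -0.11;-1 0 -0.8 -0.8 0 0 -0.12;-1 0 -0.9 -0.9 0 0 -0.14;-1 0 -1 -1 0 0 -0.15"}}

```text
time: 9.05
tcp_pos: [428.1, -53.9, 313.9]
tcp_rot: [3.141, 0.0, 1.454]
contact_force: [0.1, 0.0, 0.5]
gripper_width: 86.8
gripper_force: 0.0
```

Call:
{"method": "send_rows", "body": {"moves": "-1 0.01 -0.1 -0.03 0 0 -0.02;-1 0.02 -0.2 -0.06 0 0 -0.03;-1 0.03 -0.3 -0.1 0 0 -0.04;-1 0.04 -0.4 -0.12 0 0 -0.05;-1 0.05 -0.5 -0.15 0 0 -0.06;-1 0.06 -0.6 -0.18 0 0 -0.07;-1 0.07 -0.7 -0.2 0 0 -0.08;-1 0.08 -0.8 -0.24 0 0 -0.1;-1 0.09 -0.9 -0.27 0 0 -0.11;-1 0.1 -1 -0.3 0 0 -0.12"}}

```text
time: 10.3
tcp_pos: [438.2, -153.9, 284.3]
tcp_rot: [-3.142, 0.0, 1.266]
contact_force: [-0.1, -0.2, -0.1]
gripper_width: 87.3
gripper_force: 0.0
```

Call:
{"method": "send_rows", "body": {"moves": "-1 0.02 -0.15 -0.03 0 0 -0.02;-1 0.04 -0.3 -0.06 0 0 -0.03;-1 0.06 -0.45 -0.1 0 0 -0.05;-1 0.08 -0.6 -0.12 0 0 -0.07;-1 0.1 -0.7 -0.15 0 0 -0.08;-1 0.12 -0.8 -0.18 0 0 -0.1;-1 0.14 -0.9 -0.2 0 0 -0.11;-1 0.15 -1 -0.2 0 0 -0.12;-1 0.15 -1 -0.2 0 0 -0.12;-1 0.15 -1 -0.2 0 0 -0.12"}}

```text
time: 11.55
tcp_pos: [453.2, -253.0, 264.6]
tcp_rot: [-3.141, -0.0, 1.079]
contact_force: [-1.0, -0.0, 0.2]
gripper_width: 86.9
gripper_force: 0.0
```

Run:
```python
from h import *
im,*c=cam("wrist"); cv2.imwrite("pics/w1.png",im[:,:,::-1]); o=status.get_obs(); print(o["tcp_pos"],o["tcp_rot"],o["joint_pos"].round(2)); 
np.savez("w1.npz",K=c[0],R=c[1],p=c[2])
y=-.49;ex=np.array([np.cos(y),np.sin(y),0]);ey=np.array([-np.sin(y),np.cos(y),0]);w=np.array([436.8,-293.6,0])
for n,l in [("cap",(0,36.5,92)),("handle",(0,0,88)),("corner++",(50,100,40)),("corner-+",(-50,100,40)),("+-",(50,-100,40)),("--",(-50,-100,40))]:
  print(n,proj(c,w+ex*l[0]+ey*l[1]+[0,0,l[2]]).round(1))
```

```text
[ 453.2140679  -252.83404261  264.61386641] [-3.14155716e+00 -3.41615160e-04  1.07895097e+00] [-0.4   0.02  0.87  1.77 -0.01  1.36 -0.01]
cap [325.  233.8]
handle [324.9 271.6]
corner++ [377.3 153.9]
corner-+ [271.3 154.2]
+- [369.5 340.3]
-- [278.6 340.5]
```

View pics/w1.png

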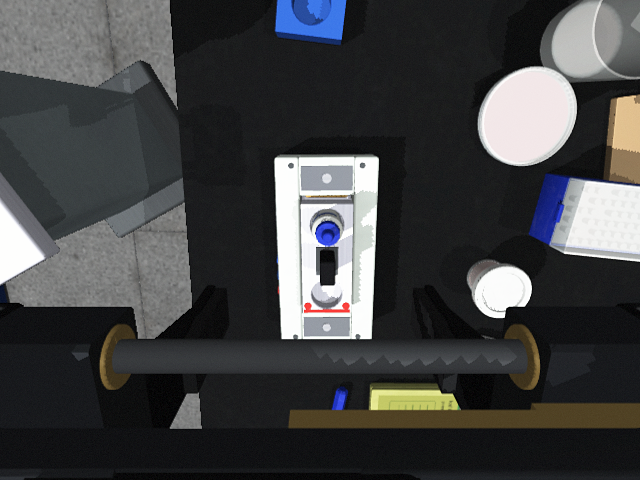

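Call:
{"method": "send_rows", "body": {"moves": "-0.3 0.02 -0.09 -0.1 0 0 0;-0.3 0.02 -0.09 -0.25 0 0 0;-0.3 0.02 -0.09 -0.4 0 0 0;-0.3 0.02 -0.09 -0.6 0 0 0;-0.3 0.02 -0.09 -0.8 0 0 0;-0.3 0.02 -0.09 -1 0 0 0;-0.3 0.02 -0.09 -1 0 0 0;-0.3 0.02 -0.09 -1 0 0 0;-0.3 0.02 -0.09 -1 0 0 0;-0.3 0.02 -0.09 -1 0 0 0"}}

```text
time: 12.85
tcp_pos: [455.5, -262.4, 165.2]
tcp_rot: [3.14, -0.0, 1.078]
contact_force: [0.3, -0.4, 0.1]
gripper_width: 56.1
gripper_force: 0.0
```

Run:
```python
from h import *
im,*c=cam("wrist"); cv2.imwrite("pics/w2.png",im[100:420,120:520,::-1]); o=status.get_obs(); print(o["tcp_pos"],o["tcp_rot"],o["joint_pos"].round(2)); 
y=-.49;ex=np.array([np.cos(y),np.sin(y),0]);ey=np.array([-np.sin(y),np.cos(y),0]);w=np.array([436.8,-293.6,0])
for n,l in [("cap",(0,36.5,96)),("handle",(0,0,88)),("h+",(7,12,88)),("h-",(-7,-12,88)),("tcp line",None)]:
  X=w+ex*l[0]+ey*l[1]+[0,0,l[2]] if l else np.array([*o["tcp_pos"][:2],96]); print(n,(proj(c,X)-[120,100]).round(1))
```

```text
[ 455.43013719 -262.30695465  165.07990213] [ 3.14064215e+00 -3.78156635e-04  1.07845284e+00] [-0.35  0.14  0.89  1.89 -0.12  1.17  0.09]
cap [196.7 169.6]
handle [197.  218.1]
h+ [208.  201.1]
h- [186.4 234.6]
tcp line [199.6 169.7]
```

View pics/w2.png

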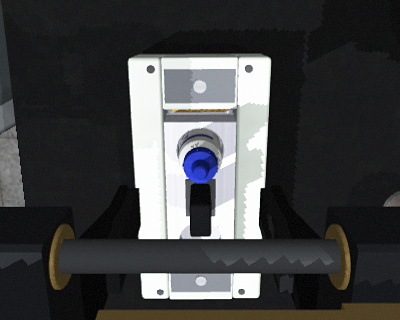

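Call:
{"method": "send_rows", "body": {"moves": "-0.3 0 0 -0.15 0 0 0;-0.3 0 0 -0.3 0 0 0;-0.3 0 0 -0.45 0 0 0;-0.3 0 0 -0.6 0 0 0;-0.3 0 0 -0.7 0 0 0;-0.3 0 0 -0.8 0 0 0;-0.3 0 0 -0.85 0 0 0;-0.3 0 0 -0.85 0 0 0;0.2 0 0 -0.85 0 0 0;0.3 0 0 -0.85 0 0 0", "newtons": 12}}

```text
time: 14.15
tcp_pos: [455.5, -262.3, 80.0]
tcp_rot: [3.141, -0.0, 1.078]
contact_force: [-0.0, -0.3, 0.3]
gripper_width: 43.7
gripper_force: 0.0
```

Call:
{"method": "send_rows", "body": {"moves": "1 0 0 0 0 0 0;1 0 0 0 0 0 0;1 0 0 0 0 0 0;1 0 0 0.05 0 0 0;1 0 0 0.12 0 0 0;1 0 0 0.25 0 0 0;1 0 0 0.4 0 0 0;1 0 0 0.5 0 0 0;1 0 0 0.6 0 0 0;1 0 0 0.6 0 0 0"}}

```text
time: 15.4
tcp_pos: [455.7, -262.4, 140.5]
tcp_rot: [3.14, -0.001, 1.079]
contact_force: [0.3, 0.9, -0.3]
gripper_width: 28.6
gripper_force: 12.0
```

Call:
{"method": "send_rows", "body": {"moves": "1 0.04 0.1 0.05 0 0 0;1 0.08 0.2 0.1 0 0 0;1 0.12 0.3 0.2 0 0 0;1 0.16 0.4 0.3 0 0 0;1 0.22 0.55 0.4 0 0 0;1 0.28 0.7 0.45 0 0 0;1 0.34 0.85 0.5 0 0 0;1 0.4 1 0.5 0 0 0;1 0.4 1 0.5 0 0 0;1 0.4 1 0.5 0 0 0"}}

```text
time: 16.65
tcp_pos: [494.7, -162.8, 189.3]
tcp_rot: [-3.141, 0.001, 1.078]
contact_force: [-1.0, 0.2, -0.7]
gripper_width: 27.9
gripper_force: 12.0
```

Run:
```python
from h import *
im,*c=cam("wrist"); cv2.imwrite("pics/w3.png",im[:,:,::-1]); o=status.get_obs(); print(o["tcp_pos"],o["tcp_rot"],o["joint_pos"].round(2)); 
np.savez("w3.npz",K=c[0],R=c[1],p=c[2])
W=lambda l:np.array([557.3+np.cos(-.606)*l[0]+np.sin(.606)*l[1],-49.6-np.sin(.606)*l[0]+np.cos(.606)*l[1],l[2]])
for l in [(0,-42,26),(30,-68,26),(-30,-68,26),(30,68,26),(-30,68,26)]: print(l,proj(c,W(l)).round(1))
d=np.load("w1.npz"); print(back((d["K"],d["R"],d["p"]),311,8,26))
```

```text
[ 494.66586362 -163.01025605  189.37624899] [-3.14131008e+00  7.48807136e-04  1.07722421e+00] [-0.5   0.09  0.82  1.87 -0.07  1.21 -0.16]
(0, -42, 26) [315.5 117.7]
(30, -68, 26) [349.8 156.8]
(-30, -68, 26) [273.7 148. ]
(30, 68, 26) [377.  -46.1]
(-30, 68, 26) [289.2 -58. ]
[532.21494273 -89.81382291  26.        ]
```

View pics/w3.png

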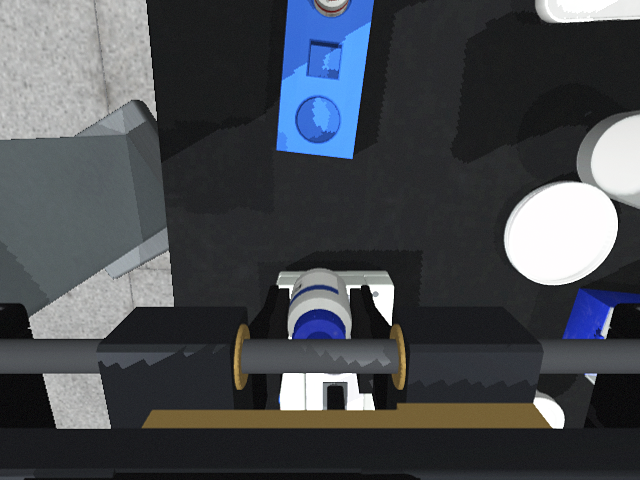

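Run:
```python
from h import *
d=np.load("w3.npz"); c=(d["K"],d["R"],d["p"])
for z in (147,175,200): print(z,proj(c,[494.67,-163,z]).round(1))
for z in (147,185): print(back(c,320,300,z))
print(back(c,318,119.5,26),c[2])
```

```text
147 [320.2 288.5]
175 [320.3 313.8]
200 [320.6 344. ]
[ 491.45580417 -168.80606856  147.        ]
[ 500.06698057 -152.56554586  185.        ]
[534.44804318 -86.14152317  26.        ] [532.91431909 -90.61606047 329.95102701]
```

Call:
{"method": "send_rows", "body": {"moves": "1 0.08 0.16 0 0 0 0;1 0.16 0.32 0 0 0 0;1 0.24 0.48 0 0 0 0;1 0.32 0.64 -0.1 0 0 0;1 0.39 0.77 -0.3 0 0 0;1 0.39 0.77 -0.5 0 0 0;1 0.39 0.77 -0.7 0 0 0;1 0.39 0.77 -0.9 0 0 0;1 0.39 0.77 -1 0 0 0;1 0.39 0.77 -1 0 0 0"}}

```text
time: 17.95
tcp_pos: [533.3, -85.2, 88.3]
tcp_rot: [-3.14, 0.002, 1.078]
contact_force: [0.1, 0.0, -0.1]
gripper_width: 28.3
gripper_force: 12.0
```

Call:
{"method": "send_rows", "body": {"moves": "1 0 0 -0.08 0 0 0;1 0 0 -0.16 0 0 0;1 0 0 -0.24 0 0 0;1 0 0 -0.3 0 0 0;1 0 0 -0.34 0 0 0;1 0 0 -0.36 0 0 0;1 0 0 -0.37 0 0 0;1 0 0 -0.37 0 0 0;1 0 0 -0.37 0 0 0;1 0 0 -0.37 0 0 0"}}

```text
time: 19.2
tcp_pos: [534.3, -85.2, 52.7]
tcp_rot: [3.141, -0.0, 1.078]
contact_force: [-0.5, -0.7, -0.3]
gripper_width: 28.0
gripper_force: 12.0
```

Call:
{"method": "send_rows", "body": {"moves": "0.3 0 0 0 0 0 0;0 0 0 0 0 0 0;-0.1 0 0 0 0 0 0;-0.2 0 0 0 0 0 0;-0.2 0 0 0.05 0 0 0;-0.2 0 0 0.2 0 0 0;-0.2 0 0 0.4 0 0 0;-0.2 0 0 0.6 0 0 0;-0.2 0 0 0.8 0 0 0;-0.2 0 0 0.8 0 0 0"}}

```text
time: 20.45
tcp_pos: [535.8, -85.5, 135.3]
tcp_rot: [3.137, -0.003, 1.078]
contact_force: [0.5, -0.3, -0.1]
gripper_width: 52.3
gripper_force: 0.0
```

Run:
```python
from h import *
a,*c=cam("scene"); b,*s=cam("side")
cv2.imwrite("pics/chk.png",np.hstack([cv2.resize(a[260:350,150:290],None,fx=2.8,fy=2.8),cv2.resize(b[290:380,230:370],None,fx=2.8,fy=2.8)])[:,:,::-1])
for q,(x0,y0) in ((c,(150,260)),(s,(230,290))):
  print([((proj(q,[534,-85.3,z])-[x0,y0])*2.8).round().tolist() for z in (26,52,68)])
```

```text
[[215.0, 139.0], [209.0, 114.0], [205.0, 97.0]]
[[244.0, 102.0], [243.0, 64.0], [242.0, 39.0]]
```

View pics/chk.png

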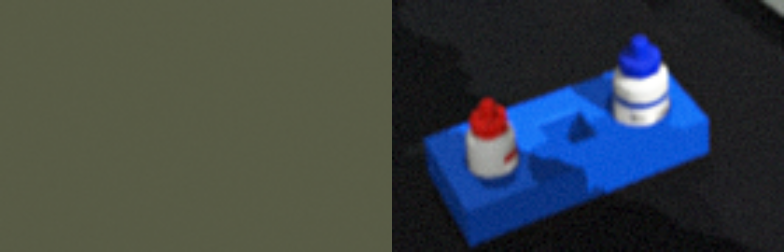

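Call:
{"method": "send_rows", "body": {"moves": "-0.2 0 0 0.1 0 0 0;-0.2 -0.06 -0.12 0.2 0 0 -0.06;-0.2 -0.12 -0.24 0.3 0 0 -0.12;-0.2 -0.18 -0.36 0.4 0 0 -0.18;-0.2 -0.24 -0.48 0.5 0 0 -0.25;-0.2 -0.3 -0.6 0.5 0 0 -0.32;-0.2 -0.36 -0.72 0.5 0 0 -0.38;-0.2 -0.42 -0.84 0.5 0 0 -0.44;-0.2 -0.46 -0.92 0.5 0 0 -0.5;-0.2 -0.5 -1 0.5 0 0 -0.5"}}

```text
time: 21.8
tcp_pos: [483.8, -185.6, 182.6]
tcp_rot: [-3.142, 0.001, 0.294]
contact_force: [-0.1, -0.3, 0.9]
gripper_width: 52.3
gripper_force: 0.0
```

Call:
{"method": "send_rows", "body": {"moves": "-0.2 -0.05 -0.1 0 0 0 -0.05;-0.2 -0.1 -0.2 0 0 0 -0.1;-0.2 -0.15 -0.35 0 0 0 -0.17;-0.2 -0.22 -0.5 0 0 0 -0.23;-0.2 -0.29 -0.65 0 0 0 -0.3;-0.2 -0.36 -0.8 0 0 0 -0.37;-0.2 -0.42 -0.9 0 0 0 -0.44;-0.2 -0.48 -1 0 0 0 -0.5;-0.2 -0.48 -1 0 0 0 -0.5;-0.2 -0.48 -1 0 0 0 -0.5"}}

```text
time: 23.05
tcp_pos: [436.4, -284.7, 182.5]
tcp_rot: [-3.141, 0.0, -0.49]
contact_force: [0.1, 0.1, 0.9]
gripper_width: 51.9
gripper_force: 0.0
```

Run:
```python
from h import *
im,*c=cam("wrist"); cv2.imwrite("pics/w4.png",im[:,:,::-1]); o=status.get_obs(); print(o["tcp_pos"],o["tcp_rot"],o["joint_pos"].round(2)); 
np.savez("w4.npz",K=c[0],R=c[1],p=c[2])
y=-.49;ex=np.array([np.cos(y),np.sin(y),0]);ey=np.array([-np.sin(y),np.cos(y),0]);w=np.array([437.7,-294.1,0])
for l in [(7,12,88),(7,-12,88),(-7,12,88),(-7,-12,88),(50,100,40),(50,-100,40)]: print(l,proj(c,w+ex*l[0]+ey*l[1]+[0,0,l[2]]).round(1))
print(proj(c,[*o["tcp_pos"][:2],88]))
```

```text
[ 436.51491169 -284.58620014  182.54039333] [-3.14140582e+00  2.11270132e-04 -4.89671175e-01] [-0.46  0.13  1.07  1.88 -0.12  1.2  -1.41]
(7, 12, 88) [312.7 237.1]
(7, -12, 88) [349.7 237.1]
(-7, 12, 88) [312.8 257.5]
(-7, -12, 88) [349.2 257.5]
(50, 100, 40) [194.  162.9]
(50, -100, 40) [465.5 162.9]
[319.10943285 255.40025653]
```

View pics/w4.png

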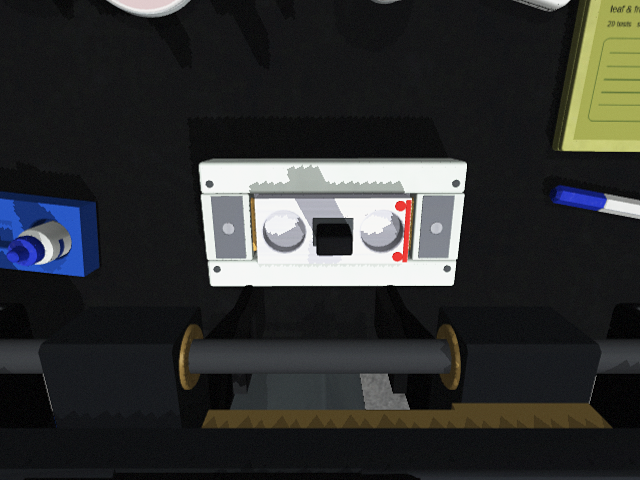

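Call:
{"method": "send_rows", "body": {"moves": "-0.2 0.02 -0.11 -0.1 0 0 0;-0.2 0.02 -0.11 -0.25 0 0 0;-0.2 0.02 -0.11 -0.4 0 0 0;-0.2 0.02 -0.11 -0.55 0 0 0;-0.2 0.02 -0.11 -0.7 0 0 0;-0.2 0.02 -0.11 -0.8 0 0 0;-0.2 0.02 -0.11 -0.9 0 0 0;-0.2 0.02 -0.11 -1 0 0 0;-0.2 0.02 -0.11 -1 0 0 0;-0.2 0.02 -0.11 -1 0 0 0"}}

```text
time: 24.35
tcp_pos: [438.3, -296.5, 82.9]
tcp_rot: [3.141, -0.001, -0.493]
contact_force: [-0.0, 0.0, 0.5]
gripper_width: 52.4
gripper_force: 0.0
```

Call:
{"method": "send_rows", "body": {"moves": "-0.2 0 0 -0.03 0 0 0;-0.1 0 0 -0.06 0 0 0;0.1 0 0 -0.06 0 0 0;0.3 0 0 -0.06 0 0 0;1 0 0 -0.06 0 0 0;1 0 0 -0.06 0 0 0;1 0 0 -0.06 0 0 0;1 0 0 -0.06 0 0 0;1 0 0 -0.06 0 0 0;1 0 0 -0.06 0 0 0", "newtons": 60}}

```text
time: 25.6
tcp_pos: [438.1, -296.4, 76.7]
tcp_rot: [3.141, -0.0, -0.493]
contact_force: [-0.1, 0.0, 0.7]
gripper_width: 23.7
gripper_force: 60.0
```

Call:
{"method": "send_rows", "body": {"moves": "1 0.004 0.008 0.009 -0.008 0.004 0;1 0.009 0.016 0.018 -0.017 0.009 0;1 0.013 0.025 0.027 -0.025 0.013 0;1 0.018 0.033 0.036 -0.034 0.018 0;1 0.022 0.041 0.044 -0.042 0.022 0;1 0.026 0.05 0.053 -0.05 0.027 0;1 0.03 0.058 0.062 -0.059 0.031 0;1 0.035 0.066 0.07 -0.067 0.036 0;1 0.035 0.066 0.07 -0.067 0.036 0;1 0.035 0.066 0.07 -0.067 0.036 0"}}

```text
time: 26.85
tcp_pos: [441.4, -289.5, 83.4]
tcp_rot: [3.022, 0.001, -0.493]
contact_force: [-0.5, -1.1, -8.4]
gripper_width: 23.3
gripper_force: 60.0
```

Run:
```python
from h import *
o=status.get_obs(); print(o); s,*_=cam("side");w,*_=cam("wrist")
cv2.imwrite("pics/rock1.png",np.vstack([cv2.resize(s[220:320,345:495],None,fx=4,fy=4)[:,:600],cv2.resize(w[130:300,170:490],(600,200*1))])[:,:,::-1])
```

```text
{'time': 26.85, 'joint_pos': array([-0.45580534,  0.33631696,  1.0470734 ,  1.97059611, -0.20331629,
        0.99912738, -1.38819756]), 'joint_velocities': array([ 2.78652021e-03, -1.85520072e-03, -1.20457554e-03,  1.70054659e-03,
       -2.80639244e-03,  5.91649828e-04, -2.85384162e-05]), 'joint_efforts': array([ -1.42881989, -29.61471677,   8.37448061, -28.5547936 ,
        -0.13267202,   0.32804369,   0.03501335]), 'tcp_pos': array([ 441.42904588, -289.50160767,   83.41417054]), 'tcp_rot': array([ 3.02214231e+00,  5.70010017e-04, -4.92570292e-01]), 'contact_force': array([-0.52534498, -1.08472941, -8.42243026]), 'wrist_torque': array([-0.54788155,  0.14763669, -0.0018682 ]), 'gripper_force': 60.01412403769791, 'gripper_width': 23.315056486826222}
```

View pics/rock1.png

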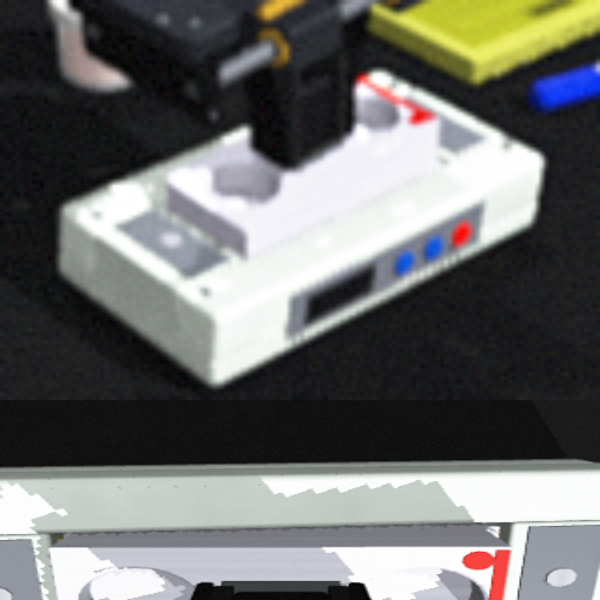

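Run:
```python
from h import *
_,*c=cam("side")
y=-.49;ex=np.array([np.cos(y),np.sin(y),0]);ey=np.array([-np.sin(y),np.cos(y),0]);w=np.array([437.7,-294.8,18])
for l in [(-25,-57,34),(-25,57,34),(-50,-100,22),(-50,100,22)]:
  for a in (0,.06,.12):
    dy,z=l[1]-62,l[2]; Y=62+dy*np.cos(a)+z*np.sin(a);Z=-dy*np.sin(a)+z*np.cos(a)
    if abs(l[0])>40: Y,Z=l[1],l[2]
    print(l,a,((proj(c,w+ex*l[0]+ey*Y+[0,0,Z])-[345,220])*4).round())
```

```text
(-25, -57, 34) 0 [438. 140.]
(-25, -57, 34) 0.06 [437. 128.]
(-25, -57, 34) 0.12 [435. 117.]
(-25, 57, 34) 0 [250. 227.]
(-25, 57, 34) 0.06 [247. 229.]
(-25, 57, 34) 0.12 [243. 230.]
(-50, -100, 22) 0 [544. 157.]
(-50, -100, 22) 0.06 [544. 157.]
(-50, -100, 22) 0.12 [544. 157.]
(-50, 100, 22) 0 [213. 318.]
(-50, 100, 22) 0.06 [213. 318.]
(-50, 100, 22) 0.12 [213. 318.]
```

Call:
{"method": "send_rows", "body": {"moves": "1 -0.009 -0.016 -0.018 0.017 -0.009 0;1 -0.018 -0.033 -0.035 0.034 -0.018 0;1 -0.026 -0.05 -0.053 0.05 -0.027 0;1 -0.035 -0.066 -0.07 0.067 -0.036 0;1 -0.035 -0.066 -0.07 0.067 -0.036 0;1 -0.041 -0.077 -0.059 0.078 -0.042 0;1 -0.047 -0.088 -0.047 0.089 -0.048 0;1 -0.053 -0.099 -0.036 0.1 -0.054 0;1 -0.058 -0.11 -0.024 0.111 -0.06 0;1 -0.064 -0.121 -0.013 0.123 -0.066 0"}}

```text
time: 28.25
tcp_pos: [434.8, -302.3, 82.4]
tcp_rot: [-3.041, 0.0, -0.493]
contact_force: [-2.2, -3.1, -5.9]
gripper_width: 23.7
gripper_force: 60.0
```

Call:
{"method": "send_rows", "body": {"moves": "1 -0.006 -0.011 0.011 0.011 -0.006 0;1 -0.006 -0.011 0.011 0.011 -0.006 0;1 -0.006 -0.011 0.011 0.011 -0.006 0;1 -0.006 -0.011 0.011 0.011 -0.006 0;1 -0.006 -0.011 0.011 0.011 -0.006 0;1 -0.006 -0.011 0.011 0.011 -0.006 0;1 -0.006 -0.011 0.011 0.011 -0.006 0;1 -0.006 -0.011 0.011 0.011 -0.006 0;1 -0.006 -0.011 0.011 0.011 -0.006 0;1 -0.006 -0.011 0.011 0.011 -0.006 0"}}

```text
time: 29.5
tcp_pos: [434.6, -302.8, 83.4]
tcp_rot: [-3.022, -0.0, -0.492]
contact_force: [0.2, 0.3, -4.2]
gripper_width: 23.9
gripper_force: 60.0
```

Run:
```python
from h import *
o=status.get_obs(); print(o["contact_force"],o["wrist_torque"],o["tcp_rot"]); s,*c=cam("side")
cv2.imwrite("pics/rock2.png",cv2.resize(s[220:320,345:495],None,fx=4,fy=4)[:,:,::-1])
y=-.49;ex=np.array([np.cos(y),np.sin(y),0]);ey=np.array([-np.sin(y),np.cos(y),0]);w=np.array([437.7,-294.8,18])
for l in [(-25,-57,34),(-25,57,34)]:
  for a in (0,.06,.12):
    dy,z=l[1]+62,l[2]; Y=-62+dy*np.cos(a)-z*np.sin(a);Z=dy*np.sin(a)+z*np.cos(a)
    print(l,a,((proj(c,w+ex*l[0]+ey*Y+[0,0,Z])-[345,220])*4).round())
```

```text
[ 0.20856972  0.3242245  -4.16239646] [-0.2225885   0.29804999  0.03873446] [-3.02218543e+00 -7.88446963e-06 -4.92476981e-01]
(-25, -57, 34) 0 [438. 140.]
(-25, -57, 34) 0.06 [442. 139.]
(-25, -57, 34) 0.12 [445. 137.]
(-25, 57, 34) 0 [250. 227.]
(-25, 57, 34) 0.06 [256. 211.]
(-25, 57, 34) 0.12 [262. 195.]
```

View pics/rock2.png

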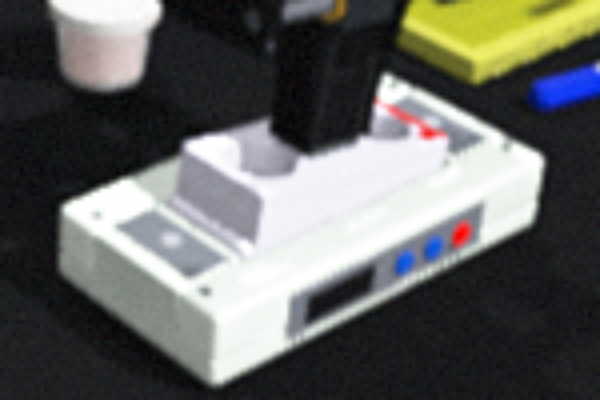

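Call:
{"method": "send_rows", "body": {"moves": "1 0.009 0.016 -0.01 -0.017 0.009 0;1 0.018 0.033 -0.02 -0.034 0.018 0;1 0.026 0.05 -0.03 -0.05 0.027 0;1 0.035 0.066 -0.03 -0.067 0.036 0;1 0.035 0.066 -0.01 -0.067 0.036 0;1 0.035 0.066 0.03 -0.067 0.036 0;1 0.035 0.066 0.07 -0.067 0.036 0;1 0.035 0.066 0.11 -0.067 0.036 0;1 0.035 0.066 0.15 -0.067 0.036 0;1 0.035 0.066 0.19 -0.067 0.036 0"}}

```text
time: 30.8
tcp_pos: [438.3, -296.3, 102.9]
tcp_rot: [-3.141, -0.0, -0.493]
contact_force: [-0.0, 0.3, -5.1]
gripper_width: 23.6
gripper_force: 60.0
```

Call:
{"method": "send_rows", "body": {"moves": "1 0 0 0.04 0 0 0;1 0 0 0.08 0 0 0;1 0 0 0.12 0 0 0;1 0 0 0.15 0 0 0;1 0 0 0.17 0 0 0;1 0 0 0.17 0 0 0;1 0 0 0.17 0 0 0;1 0 0 0.17 0 0 0;1 0 0 0.17 0 0 0;1 0 0 0.17 0 0 0"}}

```text
time: 32.05
tcp_pos: [438.1, -296.2, 119.3]
tcp_rot: [3.141, 0.0, -0.492]
contact_force: [0.6, 0.2, -4.6]
gripper_width: 23.5
gripper_force: 60.0
```

Run:
```python
from h import *
o=status.get_obs(); print(o["contact_force"],o["wrist_torque"],o["tcp_rot"]); s,*c=cam("side")
cv2.imwrite("pics/fin.png",cv2.resize(s[200:380,230:500],None,fx=2.9,fy=2.9)[:,:,::-1])
y=-.49;ex=np.array([np.cos(y),np.sin(y),0]);ey=np.array([-np.sin(y),np.cos(y),0]);w=np.array([437.7,-294.8,60])
for l in [(-25,-57,34),(-25,57,34),(-25,62,0),(-25,-62,0)]:
    print(l,((proj(c,w+ex*l[0]+ey*l[1]+[0,0,l[2]])-[230,200])*2.9).round())
```

```text
[ 0.60956022  0.22227762 -4.57305102] [ 0.01889584  0.13813097 -0.03008054] [ 3.14147356e+00  1.53418199e-04 -4.92483455e-01]
(-25, -57, 34) [660. 100.]
(-25, 57, 34) [521. 160.]
(-25, 62, 0) [510. 214.]
(-25, -62, 0) [659. 146.]
```

View pics/fin.png

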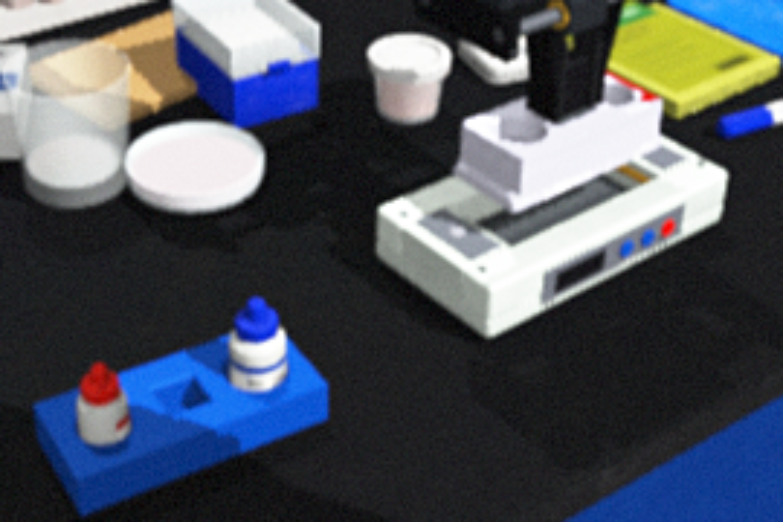

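The picture shows the block held level above its well. Its top corners are at about (660,102) and (523,150), and its foot at about (514,212), all where predicted. The blue-capped bottle stands upright in the nest at about (258,350).

```bash
python3 -c "
from workcell import env
print(env.hand_in())"
```

```text
the job is handed in; nothing more can be done
None
```

The job is handed in at about 32 s of the 64 s. The blue-capped bottle stands in the free round nest, the block was rocked free at both ends, and the gripper holds it level about 2 cm above its well; the hand-in returned no verdict.

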